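Find the loose clamp bolt and hold its clamp open

TASK

One of the three wing bolts on the glass tube's clamps has worked loose in its thread. Going along the row from the robot's left to its right, tap all three with closed fingers, sideways on the flat of the wing, along the tube, to find the one that rocks; then swing up the clamp cap that this bolt sits in, to more than 45 degrees open, so that the cork liner can be changed, and finish still holding it open with the gripper. Do not wrench the two tight clamps or disturb the flask, burner and candle.

Things in the scene. Friction and masses are not known exactly. Their poses are not given: they have to be found in the camera images.
- stand: Combustion-tube stand on a 400 x 700 x 6 mm grey heatproof mat, with a grey base plate 130 x 360 x 14 mm. A clear glass tube, 30 mm across, 440 mm long, lies level along the stand's y in three alike cast clamps, its axis 93 mm above the origin. Origin: under the mat, below the tube's middle. x across the tube, away from the robot, to the bolts' side; y to the robot's left; z up.
- wing_left (a point): Middle of the wing of the left bolt (stand's y = +115 mm) when upright, cap shut; fixed to the stand, does not follow the bolt. The wing is a flat brass plate 38 mm across the tube (x), 9 mm thick along it (y), 20 mm high, flat sides facing along the tube, standing clear on a neck. 131 mm above the stand's origin. Axes as the stand's.
- wing_middle (a point): The same for the middle bolt (stand's y = 0). Nothing shows from outside which of the three bolts is loose; it differs from time to time.
- wing_right (a point): The same for the bolt at the robot's right (stand's y = -115 mm). Each bolt stays in its cap and swings up with it, so its wing serves as the cap's handle.
- tube_middle (a point): Point on the tube's axis in the middle clamp; axes as the stand's. A clamp is 24 mm wide along the tube. Its upper half, the cap, rises 22 mm above the tube's axis over the tube, 12 mm at the bolt 33 mm beyond the axis (+x). Each cap's hinge lies on the robot's side: parallel to the tube, 34 mm from its axis towards -x, at its height; thus 67 mm nearer and 38 mm lower than the wing's middle.
- loose_bolt (a joint): rocking of the bolt about its foot in the cap, in rad, 0 = upright, positive when the wing leans to the stand's +y, negative to its -y; the wing's middle is 26 mm above that foot. This is the loose bolt, in whichever clamp it is: a push of about 1.5 N on the wing along the tube rocks it against a weak spring return to its stop at 0.2 rad (5 mm at the wing). It does not give across the tube or downwards.
- tight1_bolt (a joint): rocking of the bolt about its foot in the cap, in rad, 0 = upright, positive when the wing leans to the stand's +y, negative to its -y; the wing's middle is 26 mm above that foot. This is one of the two tight bolts, in either of the other clamps: it gives only about 0.002 rad for each N of push.
- tight2_bolt (a joint): The same for the other tight bolt.
- loose_cap (a joint): Opening of the cap that carries the loose bolt, in rad: 0 shut, growing as the bolt's side swings up and over towards the robot, stop at 1.1. Cap and bolt weigh about 0.19 kg, and fall shut when let go at any angle.
- tight1_cap (a joint): Opening of the cap that carries the bolt tight1, in rad: 0 shut. Bolted down: it only strains, about 0.001 rad for each N of pull at the wing, and counts as wrenched at 0.03.
- tight2_cap (a joint): The same for the cap that carries the bolt tight2.
- burner: Bystander: glass spirit burner, 74 mm across, 88 mm high, standing on the mat beyond the clamps. Origin under its middle.
- candle: Bystander: candle in a round black holder 82 mm across, 78 mm high, on the mat on the robot's side of the tube. Origin under its middle.
- flask: Bystander: conical glass flask, 78 mm across, 106 mm high, on the mat beyond the tube's left end. Origin under its middle.

How it is judged (in metres and radians):
On the way, in this order (a step that is already met when the one before it is completed fails the run):
1. the left bolt is tapped on its wing (distance between the grasp point and wing_left below 0.055 m and contact force between the fingers and anything else above 0.5 N and (value of joint loose_bolt above 0.05 rad or value of joint loose_bolt below -0.05 rad or value of joint any of tight1_bolt, tight2_bolt above 0.0015 rad or value of joint any of tight1_bolt, tight2_bolt below -0.0015 rad)), for 0.02 s.
2. the middle bolt is tapped on its wing (distance between the grasp point and wing_middle below 0.055 m and contact force between the fingers and anything else above 0.5 N and (value of joint loose_bolt above 0.05 rad or value of joint loose_bolt below -0.05 rad or value of joint any of tight1_bolt, tight2_bolt above 0.0015 rad or value of joint any of tight1_bolt, tight2_bolt below -0.0015 rad)), for 0.02 s.
3. the right bolt is tapped on its wing (distance between the grasp point and wing_right below 0.055 m and contact force between the fingers and anything else above 0.5 N and (value of joint loose_bolt above 0.05 rad or value of joint loose_bolt below -0.05 rad or value of joint any of tight1_bolt, tight2_bolt above 0.0015 rad or value of joint any of tight1_bolt, tight2_bolt below -0.0015 rad)), for 0.02 s.
4. the cap with the loose bolt is swung open past 45 degrees (value of joint loose_cap above 0.75 rad), for 0.2 s.
At the end, for the whole second after the job is handed in: The cap with the loose bolt stands open by more than 0.75 rad (43 degrees) and still, with the fingers touching and holding it (it falls shut by itself); the two tight caps are shut (under 0.03 rad); flask, burner and candle upright within 20 mm of their starts (value of joint loose_cap above 0.75 rad and velocity of joint loose_cap between -0.1 and 0.1 rad/s and contact force between the fingers and anything else above 0.15 N and (distance between the grasp point and wing_left below 0.13 m or distance between the grasp point and wing_middle below 0.13 m or distance between the grasp point and wing_right below 0.13 m) and value of joint each of tight1_cap, tight2_cap below 0.03 rad and distance of each of burner, candle, flask from where it was at the start of the episode below 0.02 m and angle between each of burner, candle, flask's own z axis and vertical below 0.2 rad); the arm keeps its last pose, push and grip.
It fails at once if a tight clamp is wrenched (its cap forced up 0.03 rad or more) (value of joint any of tight1_cap, tight2_cap above 0.03 rad).
It fails at once if the flask, burner or candle is pushed more than 20 mm or tipped (not (distance of each of burner, candle, flask from where it was at the start of the episode below 0.02 m and angle between each of burner, candle, flask's own z axis and vertical below 0.2 rad)).
It also fails if it takes over 51 s, if anything falls off the work surface, if the arm or the gripper's body presses on something with over 40 N, if the wrist force passes 120 N, or if a joint passes its speed limit or range.

ROBOT

A 6-joint arm with a two-finger parallel gripper is mounted at the origin on the work surface. World frame = base frame: x ahead of the robot, y to its left, z up, the work surface at z = 0. Lengths are in m, angles in degrees, forces in N, time in s.
With the tool pointing down it reaches from about 0.4 to 0.825 m from the base axis. Payload 7 kg.
Tool frame: the origin (TCP) lies at the very end of the fingers, on their centre line; the grasp point (between the pads) lies behind it (r.grasp_offset is the z of the grasp point in the tool frame, in m); z points along the fingers, y is the direction in which the jaws open and shut (so a half turn about z gives the same grasp; the last joint's range is limited). The gripper opens to 88 mm and grips with 3 to 60 N. Pads are 19 mm wide; open, the fingers measure 130 mm over their backs; the gripper's body (78 mm by 193 mm) begins 47 mm behind the grasp point.
Start: joints at [88.585, 20.546, 0.682, 0, -70.136, -16.507], TCP at [0.208, 0.642, 0.227] pointing down, gripper open.
Joint ranges: [-176.03, 176.03], [-82.01, 121.73], [-58.28, 71.71], [-173.87, 95.51], [-174.79, -0.11], [-173.66, 173.66]. Speed limits (degrees/s): [136.94, 136.94, 172.46, 180, 180, 180].

INTERFACE

Orientations are given as [roll, pitch, yaw] about the fixed x, y, z axes, in that order (R = Rz(yaw) Ry(pitch) Rx(roll)).
In Python, from plant import r gives the robot as it stands. The module is installed in compiled form; this text tells all that it offers.
- The arm moves only by the tool servo_tool, never from a script. Its argument "targets" is a list of rows, each an object of numbers: "dx", "dy", "dz": the shift along the world's x, y, z in cm; "spin": the turn about the world's z in rad; "grip": the opening in per cent of the stroke, from 0 (shut) to 100 (fully open). A call has exactly 10 rows; each row is the pose to reach, as a shift and turn from the pose commanded when the call began; what a row does not reach only later rows make up. A row lasts 1/12 s, in which the tool goes at most 41.7 mm and 7.16 degrees, less where a joint would pass 70% of its speed; a pose out of reach is approached as far as the arm can. A call with a gripper value outside its range is refused whole. The fingers move at their own pace and stop on an object; "squeeze" is the grip in N (left out, the last holds). Time passes only in rows, so rows that repeat a pose let the fingers close, or fill a call up. It gives the time, the measured TCP pose, the force and the opening at its end, in the units of the state.
- r.get_state(): the state, without advancing time (a new reading comes with each control period).
- r.capture(name): name is "side" or "top"; returns the picture (480x640x3 uint8, blue, green, red); there is no depth.
- r.get_calibration(name): a dict with "K" (3x3 intrinsics, pixels), "extrinsics" (4x4, takes a point from camera to world coordinates). Camera axes: x right, y down, z forward; pixel columns grow to the right and rows downward; lengths in m; the calibration is good to about 2 mm. A picture is of the moment at which its call begins. get_calibration takes no time and is no camera call.
- r.close_job(): hands the job in, once; it reports no verdict.
Trained networks look in the newest picture that a camera, given by its name, has taken for a name from the list of things; names that differ only in an ending like _2 or _b are one class to them, and where a whole thing is asked for, a point or a joint stands for the part that bears it (a point fixed in the world has none). Each returns a list of dicts, best first, with "p" (0 to 1); they miss things now and then, are a little off and sometimes report something else, mostly with a low value. They report only what shows in the picture. A call takes as long as a camera call.
- r.cut_out(name, camera): "mask" (480x640 bool, what is visible of it) and "extent" ([left, top, right, bottom] in pixels, round what is visible of it).
The state is a dict: "time_s": time; "joints": joint angles; "qd": joint speeds; "joint_torque": joint torques, N m; "tcp_pos": TCP position; "eef_rot": TCP orientation; "contact_force": force on the tool from outside, world axes, zero at the start; "moment": the same for the moment, N m; "gripper_width": finger opening in m.
Only numpy, scipy, OpenCV 4.12 (cv2) and the standard library are available. Lean on these libraries where they do the work, as an engineer would, in place of code of your own. Each camera call takes 0.05 s, during which the arm holds its last target. There are 200 camera calls.

## Working session

There is one attempt and no reset: what is moved stays moved. The work goes in short steps, Python scripts to look and compute and a tool call to move; the robot and the scene stay as the last step left them, time stands still between calls to the robot, and variables do not carry over. Pictures are saved under pics/ and viewed, about 8 in all and at most 12, crops included, and the job is handed in when it is done.

Besides the shell and the picture viewer there is one more tool, called after ">>>" as a command line: name --argument value ..., lists and objects as JSON in quotes. servo_tool: Moves the arm, as the interface text tells. Its arguments: {"type":"object","properties":{"targets":{"type":"array"},"squeeze":{"type":"number"}},"required":["targets"]}

```bash
mkdir -p pics
python3 - <<'E'
from plant import r
import cv2
s=r.get_state(); print({k:s[k] for k in('time_s','tcp_pos','eef_rot','gripper_width','contact_force')}, r.grasp_offset)
for c in('side','top'):
    cv2.imwrite(f'pics/{c}0.png',r.capture(c)); k=r.get_calibration(c); print(c,k['K'],k['extrinsics'])
    for n in('stand','burner','candle','flask','loose_bolt','loose_cap'):
        for d in r.cut_out(n,c)[:4]: print(c,n,round(d['p'],2),d['extent'],d['mask'].sum())
E
```

```text
{'time_s': 0.0, 'tcp_pos': array([0.20757705, 0.64177584, 0.22561512]), 'eef_rot': array([ 1.79904704e+02, -8.24035159e-03, -1.79299510e+01]), 'gripper_width': 0.08782166848657387, 'contact_force': array([ 0.08154415, -0.07467192, -0.59578018])} -0.0188
side [[542.09520721   0.         325.17680075]
 [  0.         542.09520721 238.96398022]
 [  0.           0.           1.        ]] [[ 0.87654798 -0.22111125  0.42752013  0.1387977 ]
 [-0.48107852 -0.43029091  0.76381489 -0.734656  ]
 [ 0.01506996 -0.87519115 -0.4835425   0.63378776]
 [ 0.          0.          0.          1.        ]]
side stand 0.66 [186.4, 208.9, 552.1, 480.0] 45231
side burner 0.75 [408.5, 281.3, 447.4, 329.2] 1199
side candle 0.74 [274.5, 332.3, 324.3, 386.6] 1640
side flask 0.67 [318.7, 192.8, 352.3, 243.9] 917
side loose_bolt 0.49 [336.5, 240.6, 354.1, 260.2] 234
side loose_bolt 0.21 [189.6, 208.6, 551.3, 476.2] 44488
side loose_cap 0.81 [307.3, 241.6, 356.6, 276.4] 604
top [[593.02024589   0.         317.86059818]
 [  0.         593.02024589 235.12493702]
 [  0.           0.           1.        ]] [[ 1.43518418e-02 -9.91274696e-01  1.31028633e-01  4.51652083e-01]
 [-9.99894969e-01 -1.44926208e-02 -1.20842754e-04  8.32351082e-02]
 [ 2.01873665e-03 -1.31013137e-01 -9.91378577e-01  1.15762883e+00]
 [ 0.00000000e+00  0.00000000e+00  0.00000000e+00  1.00000000e+00]]
top stand 0.71 [172.4, 147.2, 536.1, 356.7] 67215
top stand 0.65 [417.9, 223.7, 431.7, 277.2] 616
top burner 0.92 [391.3, 161.7, 429.0, 201.2] 1182
top burner 0.26 [419.1, 223.6, 430.6, 249.0] 164
top candle 0.94 [396.9, 305.7, 440.7, 344.2] 1409
top flask 0.68 [211.2, 159.5, 251.1, 201.4] 1230
top loose_bolt 0.54 [356.5, 222.4, 362.9, 247.7] 156
top loose_cap 0.69 [352.8, 220.3, 364.7, 277.0] 596
top loose_cap 0.19 [420.4, 224.4, 430.7, 246.9] 144
```

View pics/top0.png

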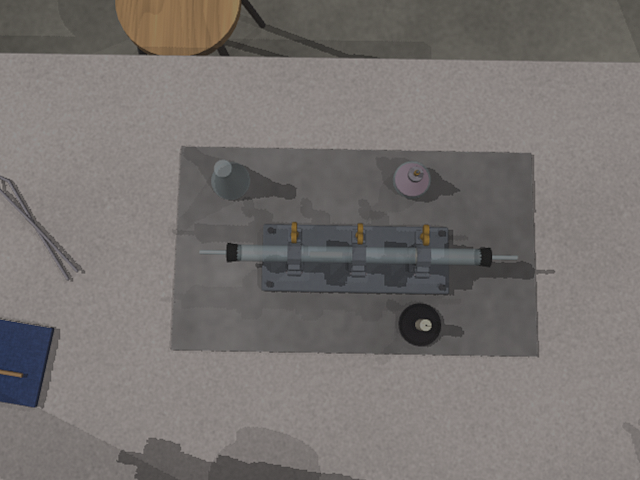

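View pics/side0.png

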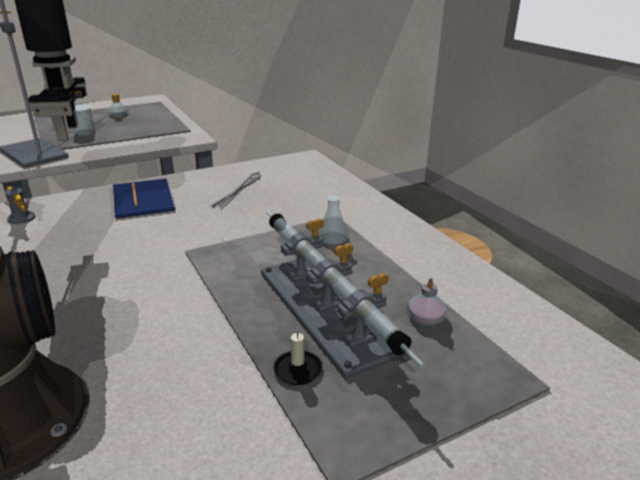

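```bash
cat > h.py <<'E'
import numpy as np,cv2
from plant import r
def proj(c,P):
    k=r.get_calibration(c);E=np.linalg.inv(k['extrinsics']);p=(E[:3,:3]@np.atleast_2d(P).T).T+E[:3,3]
    q=p@k['K'].T;return q[:,:2]/q[:,2:]
def unproj(c,uv,z):
    k=r.get_calibration(c);E=k['extrinsics'];d=E[:3,:3]@np.linalg.solve(k['K'],[uv[0],uv[1],1]);o=E[:3,3]
    return o+d*(z-o[2])/d[2]
E
python3 - <<'E'
from h import *
from scipy.optimize import least_squares
obs={}
for c,(x0,y0,x1,y1) in dict(top=(270,200,450,260),side=(295,200,400,310)).items():
    im=cv2.imread(f'pics/{c}0.png');h=cv2.cvtColor(im,cv2.COLOR_BGR2HSV)
    m=cv2.inRange(h,(12,130,90),(30,255,255));z=np.zeros_like(m);z[y0:y1,x0:x1]=m[y0:y1,x0:x1]
    n,l,st,ce=cv2.connectedComponentsWithStats(z,connectivity=8)
    g=sorted([(tuple(ce[i].round(1)),tuple(st[i])) for i in range(1,n) if st[i][4]>25]);print(c,g)
    obs[c]=np.array([a for a,b in g])
    cr=im[y0-5:y1+40,x0-20:x1+10];cv2.imwrite(f'pics/{c}_crop.png',cv2.resize(cr,None,fx=3.5,fy=3.5,interpolation=cv2.INTER_CUBIC))
im=cv2.imread('pics/top0.png')
d=r.cut_out('stand','top')[0]['mask'].astype(np.uint8)
print(cv2.minAreaRect(cv2.findNonZero(d)))
def pts(p,zz):
    a=p[2];return np.array([[p[0]+np.cos(a)*.033-np.sin(a)*y,p[1]+np.sin(a)*.033+np.cos(a)*y,zz] for y in(.115,0,-.115)])
if all(len(o)==3 for o in obs.values()):
    for cs in(('top',),('side',),('top','side')):
        s=least_squares(lambda p:np.concatenate([(proj(c,pts(p,.128))-obs[c]).ravel() for c in cs]),[.45,.03,0]);print(cs,s.x.round(4),s.fun.round(1))
        print(pts(s.x,.131).round(4))
E
```

```text
top [((np.float64(293.7), np.float64(231.6)), (np.int32(291), np.int32(222), np.int32(6), np.int32(20), np.int32(89))), ((np.float64(359.7), np.float64(233.1)), (np.int32(356), np.int32(224), np.int32(7), np.int32(19), np.int32(97))), ((np.float64(426.0), np.float64(234.1)), (np.int32(424), np.int32(225), np.int32(5), np.int32(20), np.int32(95)))]
side [((np.float64(314.8), np.float64(225.7)), (np.int32(307), np.int32(219), np.int32(16), np.int32(17), np.int32(153))), ((np.float64(343.5), np.float64(250.9)), (np.int32(335), np.int32(243), np.int32(18), np.int32(20), np.int32(191))), ((np.float64(378.0), np.float64(281.5)), (np.int32(369), np.int32(273), np.int32(19), np.int32(21), np.int32(209)))]
((355.439453125, 251.43692016601562), (365.3141174316406, 205.2656707763672), 1.181188941001892)
('top',) [ 0.5597  0.0098 -0.0045] [ 0.5  0.1  0.1 -0.2 -0.6  0.1]
[[ 0.5932  0.1247  0.131 ]
 [ 0.5927  0.0097  0.131 ]
 [ 0.5922 -0.1053  0.131 ]]
('side',) [ 0.561   0.0079 -0.0008] [-0.1 -0.1  0.1  0.2 -0.  -0.1]
[[ 0.5941  0.1229  0.131 ]
 [ 0.594   0.0079  0.131 ]
 [ 0.594  -0.1071  0.131 ]]
('top', 'side') [ 0.5605  0.0091 -0.0023] [ 0.9 -0.2  0.5 -0.6 -0.2 -0.5 -0.5 -0.3 -0.5 -0.  -0.8 -0.3]
[[ 0.5937  0.124   0.131 ]
 [ 0.5935  0.009   0.131 ]
 [ 0.5932 -0.106   0.131 ]]
```

```bash
ls pics
```

```text
side0.png
side_crop.png
top0.png
top_crop.png
```

>>> servo_tool --targets '[{"dx": 38.6, "dy": -57, "dz": 0, "spin": 0.313, "grip": 0}, {"dx": 38.6, "dy": -57, "dz": 0, "spin": 0.313, "grip": 0}, {"dx": 38.6, "dy": -57, "dz": 0, "spin": 0.313, "grip": 0}, {"dx": 38.6, "dy": -57, "dz": 0, "spin": 0.313, "grip": 0}, {"dx": 38.6, "dy": -57, "dz": 0, "spin": 0.313, "grip": 0}, {"dx": 38.6, "dy": -57, "dz": 0, "spin": 0.313, "grip": 0}, {"dx": 38.6, "dy": -57, "dz": 0, "spin": 0.313, "grip": 0}, {"dx": 38.6, "dy": -57, "dz": 0, "spin": 0.313, "grip": 0}, {"dx": 38.6, "dy": -57, "dz": 0, "spin": 0.313, "grip": 0}, {"dx": 38.6, "dy": -57, "dz": 0, "spin": 0.313, "grip": 0}]'

```text
time_s: 1.58
tcp_pos: [0.4421, 0.2954, 0.2271]
eef_rot: [-180.0, -0.0, 0.0]
contact_force: [1.5, 0.9, -1.6]
gripper_width: 0.0265
```

>>> servo_tool --targets '[{"dx": 15.2, "dy": -22.3, "dz": 0, "spin": 0, "grip": 0}, {"dx": 15.2, "dy": -22.3, "dz": 0, "spin": 0, "grip": 0}, {"dx": 15.2, "dy": -22.3, "dz": 0, "spin": 0, "grip": 0}, {"dx": 15.2, "dy": -22.3, "dz": 0, "spin": 0, "grip": 0}, {"dx": 15.2, "dy": -22.3, "dz": 0, "spin": 0, "grip": 0}, {"dx": 15.2, "dy": -22.3, "dz": 0, "spin": 0, "grip": 0}, {"dx": 15.2, "dy": -22.3, "dz": 0, "spin": 0, "grip": 0}, {"dx": 15.2, "dy": -22.3, "dz": 0, "spin": 0, "grip": 0}, {"dx": 15.2, "dy": -22.3, "dz": 0, "spin": 0, "grip": 0}, {"dx": 15.2, "dy": -22.3, "dz": 0, "spin": 0, "grip": 0}]'

```text
time_s: 2.42
tcp_pos: [0.5932, 0.0742, 0.2264]
eef_rot: [-180.0, 0.0, -0.0]
contact_force: [-0.6, -0.8, -0.1]
gripper_width: 0.0004
```

>>> servo_tool --targets '[{"dx": 0, "dy": 0, "dz": -3, "spin": 0, "grip": 0}, {"dx": 0, "dy": 0, "dz": -6, "spin": 0, "grip": 0}, {"dx": 0, "dy": 0, "dz": -9, "spin": 0, "grip": 0}, {"dx": 0, "dy": 0, "dz": -10.5, "spin": 0, "grip": 0}, {"dx": 0, "dy": 0.6, "dz": -10.5, "spin": 0, "grip": 0}, {"dx": 0, "dy": 1.2, "dz": -10.5, "spin": 0, "grip": 0}, {"dx": 0, "dy": 1.6, "dz": -10.5, "spin": 0, "grip": 0}, {"dx": 0, "dy": 1.6, "dz": -10.5, "spin": 0, "grip": 0}, {"dx": 0, "dy": 1.6, "dz": -10.5, "spin": 0, "grip": 0}, {"dx": 0, "dy": 1.6, "dz": -10.5, "spin": 0, "grip": 0}]'

```text
time_s: 3.25
tcp_pos: [0.5938, 0.0907, 0.1227]
eef_rot: [-180.0, -0.1, 0.0]
contact_force: [0.5, -0.0, -0.6]
gripper_width: 0.0004
```

Run:
```python
from h import *
im=r.capture('side');cv2.imwrite('pics/s1.png',cv2.resize(im[120:340,230:480],None,fx=3,fy=2.7))
s=r.get_state();print(s['tcp_pos'],s['contact_force'])
```

```text
[0.59365613 0.09041017 0.12245401] [-0.07047425  0.47178572  0.15390768]
```

View pics/s1.png

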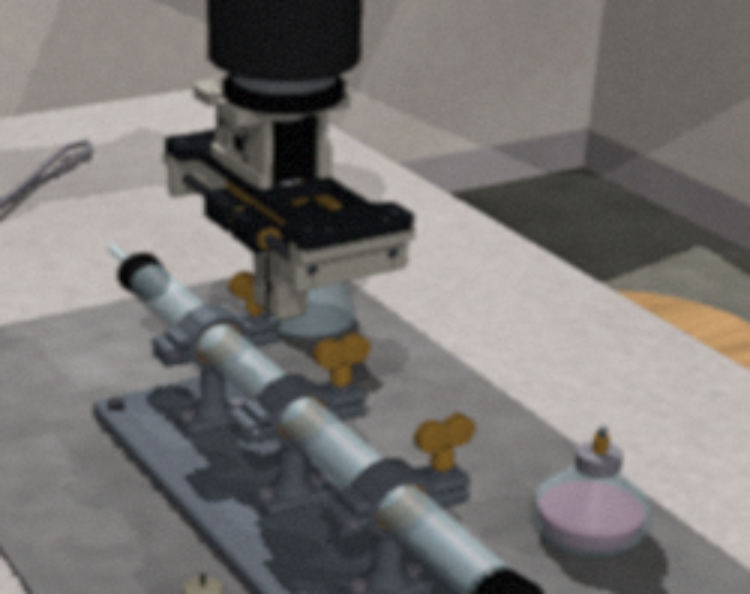

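>>> servo_tool --targets '[{"dx": 0, "dy": 0.1, "dz": -0.2, "spin": 0, "grip": 0}, {"dx": 0, "dy": 0.2, "dz": -0.2, "spin": 0, "grip": 0}, {"dx": 0, "dy": 0.3, "dz": -0.2, "spin": 0, "grip": 0}, {"dx": 0, "dy": 0.4, "dz": -0.2, "spin": 0, "grip": 0}, {"dx": 0, "dy": 0.5, "dz": -0.2, "spin": 0, "grip": 0}, {"dx": 0, "dy": 0.5, "dz": -0.2, "spin": 0, "grip": 0}, {"dx": 0, "dy": 0.55, "dz": -0.2, "spin": 0, "grip": 0}, {"dx": 0, "dy": 0.6, "dz": -0.2, "spin": 0, "grip": 0}, {"dx": 0, "dy": 0.6, "dz": -0.2, "spin": 0, "grip": 0}, {"dx": 0, "dy": 0.6, "dz": -0.2, "spin": 0, "grip": 0}]'

```text
time_s: 4.13
tcp_pos: [0.5934, 0.0963, 0.1196]
eef_rot: [180.0, -0.0, 0.0]
contact_force: [0.2, 0.7, 0.0]
gripper_width: 0.0005
```

>>> servo_tool --targets '[{"dx": 0, "dy": 0.05, "dz": 0, "spin": 0, "grip": 0}, {"dx": 0, "dy": 0.1, "dz": 0, "spin": 0, "grip": 0}, {"dx": 0, "dy": 0.15, "dz": 0, "spin": 0, "grip": 0}, {"dx": 0, "dy": 0.2, "dz": 0, "spin": 0, "grip": 0}, {"dx": 0, "dy": 0.2, "dz": 0, "spin": 0, "grip": 0}, {"dx": 0, "dy": 0.2, "dz": 0, "spin": 0, "grip": 0}, {"dx": 0, "dy": 0.2, "dz": 0, "spin": 0, "grip": 0}, {"dx": 0, "dy": 0.2, "dz": 0, "spin": 0, "grip": 0}, {"dx": 0, "dy": 0.2, "dz": 0, "spin": 0, "grip": 0}, {"dx": 0, "dy": 0.2, "dz": 0, "spin": 0, "grip": 0}]'

```text
time_s: 4.97
tcp_pos: [0.5934, 0.0982, 0.1196]
eef_rot: [-180.0, -0.0, 0.0]
contact_force: [-0.2, 0.2, -0.3]
gripper_width: 0.0002
```

>>> servo_tool --targets '[{"dx": 0, "dy": 0.05, "dz": 0, "spin": 0, "grip": 0}, {"dx": 0, "dy": 0.1, "dz": 0, "spin": 0, "grip": 0}, {"dx": 0, "dy": 0.15, "dz": 0, "spin": 0, "grip": 0}, {"dx": 0, "dy": 0.2, "dz": 0, "spin": 0, "grip": 0}, {"dx": 0, "dy": 0.2, "dz": 0, "spin": 0, "grip": 0}, {"dx": 0, "dy": 0.2, "dz": 0, "spin": 0, "grip": 0}, {"dx": 0, "dy": 0.2, "dz": 0, "spin": 0, "grip": 0}, {"dx": 0, "dy": 0.2, "dz": 0, "spin": 0, "grip": 0}, {"dx": 0, "dy": 0.2, "dz": 0, "spin": 0, "grip": 0}, {"dx": 0, "dy": 0.2, "dz": 0, "spin": 0, "grip": 0}]'

```text
time_s: 5.8
tcp_pos: [0.5934, 0.1002, 0.1196]
eef_rot: [180.0, 0.0, 0.0]
contact_force: [-0.4, 0.3, -0.0]
gripper_width: 0.0
```

Run:
```python
from h import *
s=r.get_state();print(s['tcp_pos'],s['contact_force'])
im=r.capture('top');cv2.imwrite('pics/t1.png',cv2.resize(im[190:290,230:450],None,fx=3.6,fy=3.6))
im=r.capture('side');s=r.get_state();print(s['tcp_pos'],s['contact_force'])
```

```text
[0.59335261 0.10019145 0.11957309] [-0.40172549  0.30990372 -0.03332243]
[0.59337076 0.10019827 0.11956204] [-0.49167457  1.05705627  0.58625117]
```

>>> servo_tool --targets '[{"dx": 0, "dy": 0.05, "dz": 0, "spin": 0, "grip": 0}, {"dx": 0, "dy": 0.1, "dz": 0, "spin": 0, "grip": 0}, {"dx": 0, "dy": 0.15, "dz": 0, "spin": 0, "grip": 0}, {"dx": 0, "dy": 0.2, "dz": 0, "spin": 0, "grip": 0}, {"dx": 0, "dy": 0.2, "dz": 0, "spin": 0, "grip": 0}, {"dx": 0, "dy": 0.2, "dz": 0, "spin": 0, "grip": 0}, {"dx": 0, "dy": 0.2, "dz": 0, "spin": 0, "grip": 0}, {"dx": 0, "dy": 0.2, "dz": 0, "spin": 0, "grip": 0}, {"dx": 0, "dy": 0.2, "dz": 0, "spin": 0, "grip": 0}, {"dx": 0, "dy": 0.2, "dz": 0, "spin": 0, "grip": 0}]'

```text
time_s: 6.73
tcp_pos: [0.5933, 0.1022, 0.1196]
eef_rot: [180.0, 0.0, 0.0]
contact_force: [0.0, -0.8, 0.1]
gripper_width: 0.0007
```

Run:
```python
from h import *
s=r.get_state();print(s['tcp_pos'],s['contact_force'])
im=r.capture('side');cv2.imwrite('pics/s2.png',cv2.resize(im[190:270,280:380],None,fx=7,fy=7,interpolation=cv2.INTER_CUBIC))
```

```text
[0.59334931 0.10215444 0.11957016] [ 0.03032182 -0.79799652  0.10729793]
```

View pics/s2.png

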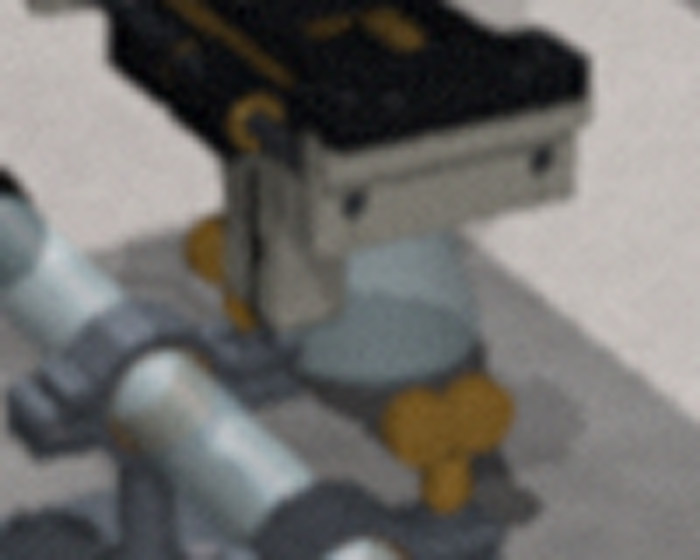

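>>> servo_tool --targets '[{"dx": 0, "dy": 0.05, "dz": 0, "spin": 0, "grip": 0}, {"dx": 0, "dy": 0.1, "dz": 0, "spin": 0, "grip": 0}, {"dx": 0, "dy": 0.15, "dz": 0, "spin": 0, "grip": 0}, {"dx": 0, "dy": 0.2, "dz": 0, "spin": 0, "grip": 0}, {"dx": 0, "dy": 0.2, "dz": 0, "spin": 0, "grip": 0}, {"dx": 0, "dy": 0.2, "dz": 0, "spin": 0, "grip": 0}, {"dx": 0, "dy": 0.2, "dz": 0, "spin": 0, "grip": 0}, {"dx": 0, "dy": 0.2, "dz": 0, "spin": 0, "grip": 0}, {"dx": 0, "dy": 0.2, "dz": 0, "spin": 0, "grip": 0}, {"dx": 0, "dy": 0.2, "dz": 0, "spin": 0, "grip": 0}]'

```text
time_s: 7.62
tcp_pos: [0.5933, 0.103, 0.1196]
eef_rot: [179.9, 0.0, -0.0]
contact_force: [0.9, -6.4, 0.7]
gripper_width: 0.0004
```

```bash
cat > f.py <<'E'
from h import *
F=[]
for i in range(5): r.capture('top');F.append(r.get_state()['contact_force'])
s=r.get_state();print(s['tcp_pos'].round(4),np.mean(F,0).round(2),np.std(F,0).round(2),s['moment'].round(3))
E
python3 f.py
```

```text
[0.5933 0.1031 0.1196] [ 0.83 -6.85  0.34] [0.26 0.35 0.33] [-2.576 -0.445 -0.068]
```

>>> servo_tool --targets '[{"dx": 0, "dy": -2, "dz": 0, "spin": 0, "grip": 0}, {"dx": 0, "dy": -4, "dz": 0, "spin": 0, "grip": 0}, {"dx": 0, "dy": -5.5, "dz": 0, "spin": 0, "grip": 0}, {"dx": 0, "dy": -6.5, "dz": 0, "spin": 0, "grip": 0}, {"dx": 0, "dy": -6.9, "dz": 0, "spin": 0, "grip": 0}, {"dx": 0, "dy": -7.0, "dz": 0, "spin": 0, "grip": 0}, {"dx": 0, "dy": -7.1, "dz": 0, "spin": 0, "grip": 0}, {"dx": 0, "dy": -7.2, "dz": 0, "spin": 0, "grip": 0}, {"dx": 0, "dy": -7.2, "dz": 0, "spin": 0, "grip": 0}, {"dx": 0, "dy": -7.2, "dz": 0, "spin": 0, "grip": 0}]'

```text
time_s: 8.7
tcp_pos: [0.5934, 0.0327, 0.1196]
eef_rot: [-180.0, -0.0, 0.0]
contact_force: [0.7, 0.0, -1.4]
gripper_width: 0.0003
```

```bash
python3 f.py
```

```text
[0.5934 0.0324 0.1195] [-0.16 -0.08  0.32] [0.42 0.37 0.61] [-0.011  0.052  0.011]
```

>>> servo_tool --targets '[{"dx": 0, "dy": -0.05, "dz": 0, "spin": 0, "grip": 0}, {"dx": 0, "dy": -0.1, "dz": 0, "spin": 0, "grip": 0}, {"dx": 0, "dy": -0.15, "dz": 0, "spin": 0, "grip": 0}, {"dx": 0, "dy": -0.2, "dz": 0, "spin": 0, "grip": 0}, {"dx": 0, "dy": -0.25, "dz": 0, "spin": 0, "grip": 0}, {"dx": 0, "dy": -0.3, "dz": 0, "spin": 0, "grip": 0}, {"dx": 0, "dy": -0.3, "dz": 0, "spin": 0, "grip": 0}, {"dx": 0, "dy": -0.3, "dz": 0, "spin": 0, "grip": 0}, {"dx": 0, "dy": -0.3, "dz": 0, "spin": 0, "grip": 0}, {"dx": 0, "dy": -0.3, "dz": 0, "spin": 0, "grip": 0}]'

```text
time_s: 9.78
tcp_pos: [0.5933, 0.0292, 0.1196]
eef_rot: [-180.0, -0.0, 0.0]
contact_force: [-0.4, 0.0, -0.0]
gripper_width: 0.0003
```

```bash
python3 f.py
```

```text
[0.5934 0.0292 0.1196] [0.41 0.07 0.25] [0.2  0.29 0.71] [-0.024  0.06   0.003]
```

>>> servo_tool --targets '[{"dx": 0, "dy": -0.05, "dz": 0, "spin": 0, "grip": 0}, {"dx": 0, "dy": -0.1, "dz": 0, "spin": 0, "grip": 0}, {"dx": 0, "dy": -0.15, "dz": 0, "spin": 0, "grip": 0}, {"dx": 0, "dy": -0.2, "dz": 0, "spin": 0, "grip": 0}, {"dx": 0, "dy": -0.25, "dz": 0, "spin": 0, "grip": 0}, {"dx": 0, "dy": -0.3, "dz": 0, "spin": 0, "grip": 0}, {"dx": 0, "dy": -0.3, "dz": 0, "spin": 0, "grip": 0}, {"dx": 0, "dy": -0.3, "dz": 0, "spin": 0, "grip": 0}, {"dx": 0, "dy": -0.3, "dz": 0, "spin": 0, "grip": 0}, {"dx": 0, "dy": -0.3, "dz": 0, "spin": 0, "grip": 0}]'

```text
time_s: 10.87
tcp_pos: [0.5934, 0.0263, 0.1196]
eef_rot: [-180.0, -0.0, 0.0]
contact_force: [-0.0, 2.0, 1.7]
gripper_width: 0.0007
```

```bash
python3 f.py
```

```text
[0.5934 0.0263 0.1196] [-0.04  1.34  0.92] [0.71 0.27 0.39] [ 0.37  -0.028  0.026]
```

>>> servo_tool --targets '[{"dx": 0, "dy": -0.05, "dz": 0, "spin": 0, "grip": 0}, {"dx": 0, "dy": -0.1, "dz": 0, "spin": 0, "grip": 0}, {"dx": 0, "dy": -0.15, "dz": 0, "spin": 0, "grip": 0}, {"dx": 0, "dy": -0.2, "dz": 0, "spin": 0, "grip": 0}, {"dx": 0, "dy": -0.2, "dz": 0, "spin": 0, "grip": 0}, {"dx": 0, "dy": -0.2, "dz": 0, "spin": 0, "grip": 0}, {"dx": 0, "dy": -0.2, "dz": 0, "spin": 0, "grip": 0}, {"dx": 0, "dy": -0.2, "dz": 0, "spin": 0, "grip": 0}, {"dx": 0, "dy": -0.2, "dz": 0, "spin": 0, "grip": 0}, {"dx": 0, "dy": -0.2, "dz": 0, "spin": 0, "grip": 0}]'

```text
time_s: 11.95
tcp_pos: [0.5935, 0.0244, 0.1196]
eef_rot: [-180.0, -0.0, 0.0]
contact_force: [-1.3, 3.7, 2.3]
gripper_width: 0.0001
```

```bash
python3 f.py
```

```text
[0.5935 0.0243 0.1196] [-0.43  3.78  2.72] [0.62 0.31 0.27] [ 1.389  0.143 -0.035]
```

>>> servo_tool --targets '[{"dx": 0, "dy": -0.05, "dz": 0, "spin": 0, "grip": 0}, {"dx": 0, "dy": -0.1, "dz": 0, "spin": 0, "grip": 0}, {"dx": 0, "dy": -0.1, "dz": 0, "spin": 0, "grip": 0}, {"dx": 0, "dy": -0.1, "dz": 0, "spin": 0, "grip": 0}, {"dx": 0, "dy": -0.1, "dz": 0, "spin": 0, "grip": 0}, {"dx": 0, "dy": -0.1, "dz": 0, "spin": 0, "grip": 0}, {"dx": 0, "dy": -0.1, "dz": 0, "spin": 0, "grip": 0}, {"dx": 0, "dy": -0.1, "dz": 0, "spin": 0, "grip": 0}, {"dx": 0, "dy": -0.1, "dz": 0, "spin": 0, "grip": 0}, {"dx": 0, "dy": -0.1, "dz": 0, "spin": 0, "grip": 0}]'

```text
time_s: 13.03
tcp_pos: [0.5935, 0.0241, 0.1196]
eef_rot: [-179.9, -0.0, 0.0]
contact_force: [-1.7, 7.3, 3.7]
gripper_width: 0.0003
```

```bash
python3 f.py
python3 - <<'E'
from h import *
im=r.capture('side');cv2.imwrite('pics/s3.png',cv2.resize(im[205:305,300:400],None,fx=6,fy=6,interpolation=cv2.INTER_CUBIC))
E
```

```text
[0.5935 0.0241 0.1197] [-1.27  8.02  3.25] [0.25 0.49 0.5 ] [ 2.892  0.491 -0.055]
```

View pics/s3.png

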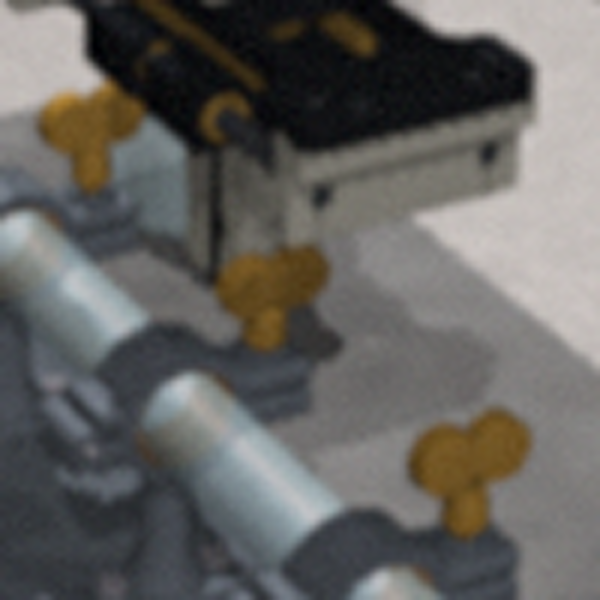

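>>> servo_tool --targets '[{"dx": 0, "dy": 1.0, "dz": 0, "spin": 0, "grip": 0}, {"dx": 0, "dy": 1.0, "dz": 2.5, "spin": 0, "grip": 0}, {"dx": 0, "dy": 1.0, "dz": 5, "spin": 0, "grip": 0}, {"dx": 0, "dy": 1.0, "dz": 5, "spin": 0, "grip": 0}, {"dx": 0, "dy": -3, "dz": 5, "spin": 0, "grip": 0}, {"dx": 0, "dy": -7, "dz": 5, "spin": 0, "grip": 0}, {"dx": 0, "dy": -9.7, "dz": 5, "spin": 0, "grip": 0}, {"dx": 0, "dy": -9.7, "dz": 5, "spin": 0, "grip": 0}, {"dx": 0, "dy": -9.7, "dz": 2.5, "spin": 0, "grip": 0}, {"dx": 0, "dy": -9.7, "dz": 0, "spin": 0, "grip": 0}]'

```text
time_s: 14.17
tcp_pos: [0.594, -0.0746, 0.12]
eef_rot: [180.0, -0.2, -0.1]
contact_force: [-0.3, 0.5, -1.5]
gripper_width: 0.0005
```

>>> servo_tool --targets '[{"dx": 0, "dy": 0, "dz": 0, "spin": 0, "grip": 0}, {"dx": 0, "dy": -0.3, "dz": 0, "spin": 0, "grip": 0}, {"dx": 0, "dy": -0.6, "dz": 0, "spin": 0, "grip": 0}, {"dx": 0, "dy": -0.8, "dz": 0, "spin": 0, "grip": 0}, {"dx": 0, "dy": -0.9, "dz": 0, "spin": 0, "grip": 0}, {"dx": 0, "dy": -1, "dz": 0, "spin": 0, "grip": 0}, {"dx": 0, "dy": -1.1, "dz": 0, "spin": 0, "grip": 0}, {"dx": 0, "dy": -1.15, "dz": 0, "spin": 0, "grip": 0}, {"dx": 0, "dy": -1.2, "dz": 0, "spin": 0, "grip": 0}, {"dx": 0, "dy": -1.2, "dz": 0, "spin": 0, "grip": 0}]'

```text
time_s: 15.0
tcp_pos: [0.5934, -0.0858, 0.1197]
eef_rot: [-180.0, -0.0, 0.0]
contact_force: [-0.2, -0.2, 0.2]
gripper_width: 0.0001
```

```bash
python3 f.py
```

```text
[ 0.5934 -0.0857  0.1195] [ 0.05 -0.04  0.23] [0.18 0.23 0.52] [-0.017 -0.023 -0.03 ]
```

Contact is expected right about here; 2 mm further.

>>> servo_tool --targets '[{"dx": 0, "dy": -0.05, "dz": 0, "spin": 0, "grip": 0}, {"dx": 0, "dy": -0.1, "dz": 0, "spin": 0, "grip": 0}, {"dx": 0, "dy": -0.15, "dz": 0, "spin": 0, "grip": 0}, {"dx": 0, "dy": -0.2, "dz": 0, "spin": 0, "grip": 0}, {"dx": 0, "dy": -0.2, "dz": 0, "spin": 0, "grip": 0}, {"dx": 0, "dy": -0.2, "dz": 0, "spin": 0, "grip": 0}, {"dx": 0, "dy": -0.2, "dz": 0, "spin": 0, "grip": 0}, {"dx": 0, "dy": -0.2, "dz": 0, "spin": 0, "grip": 0}, {"dx": 0, "dy": -0.2, "dz": 0, "spin": 0, "grip": 0}, {"dx": 0, "dy": -0.2, "dz": 0, "spin": 0, "grip": 0}]'

```text
time_s: 16.08
tcp_pos: [0.5934, -0.0869, 0.1195]
eef_rot: [-179.9, -0.0, 0.0]
contact_force: [-1.3, 5.7, 1.1]
gripper_width: 0.0005
```

```bash
python3 f.py
```

```text
[ 0.5934 -0.0869  0.1195] [-1.2   5.5   1.11] [0.66 0.66 0.39] [ 2.114  0.351 -0.046]
```

>>> servo_tool --targets '[{"dx": 0, "dy": 0.8, "dz": 0, "spin": 0, "grip": 0}, {"dx": 0, "dy": 0.8, "dz": 3, "spin": 0, "grip": 0}, {"dx": 0, "dy": 0.8, "dz": 6, "spin": 0, "grip": 10}, {"dx": 0, "dy": 3, "dz": 6, "spin": 0, "grip": 40}, {"dx": 0, "dy": 6.5, "dz": 6, "spin": 0, "grip": 40}, {"dx": 0, "dy": 9.55, "dz": 6, "spin": 0, "grip": 40}, {"dx": 0, "dy": 9.55, "dz": 6, "spin": 0, "grip": 40}, {"dx": 0, "dy": 9.55, "dz": 6, "spin": 0, "grip": 40}, {"dx": 0, "dy": 9.55, "dz": 6, "spin": 0, "grip": 40}, {"dx": 0, "dy": 9.55, "dz": 6, "spin": 0, "grip": 40}]'

```text
time_s: 17.17
tcp_pos: [0.5932, 0.0071, 0.1794]
eef_rot: [180.0, 0.0, -0.0]
contact_force: [0.1, 0.3, 0.2]
gripper_width: 0.0344
```

>>> servo_tool --targets '[{"dx": 0, "dy": 0, "dz": -1.5, "spin": 0, "grip": 40}, {"dx": 0, "dy": 0, "dz": -3, "spin": 0, "grip": 40}, {"dx": 0, "dy": 0, "dz": -4.5, "spin": 0, "grip": 40}, {"dx": 0, "dy": 0, "dz": -6, "spin": 0, "grip": 40}, {"dx": 0, "dy": 0, "dz": -6, "spin": 0, "grip": 40}, {"dx": 0, "dy": 0, "dz": -6, "spin": 0, "grip": 0}, {"dx": 0, "dy": 0, "dz": -6, "spin": 0, "grip": 0}, {"dx": 0, "dy": 0, "dz": -6, "spin": 0, "grip": 0}, {"dx": 0, "dy": 0, "dz": -6, "spin": 0, "grip": 0}, {"dx": 0, "dy": 0, "dz": -6, "spin": 0, "grip": 0}]' --squeeze 15

```text
time_s: 18.0
tcp_pos: [0.5939, 0.0078, 0.1205]
eef_rot: [-180.0, -0.1, 0.0]
contact_force: [-1.3, 0.9, 2.7]
gripper_width: 0.0093
```

```bash
python3 f.py
python3 - <<'E'
from h import *
print(r.get_state()['gripper_width'])
im=r.capture('side');cv2.imwrite('pics/s4.png',cv2.resize(im[165:305,280:420],None,fx=4.2,fy=4.2,interpolation=cv2.INTER_CUBIC))
E
```

```text
[0.5939 0.0079 0.1204] [-0.72  0.54  4.75] [0.57 0.41 0.7 ] [ 0.169  0.349 -0.076]
0.008790202103536357
```

View pics/s4.png

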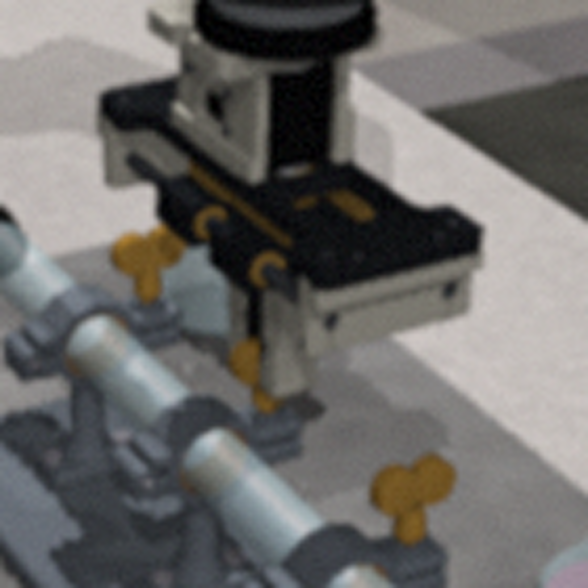

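>>> servo_tool --targets '[{"dx": -0.04, "dy": 0, "dz": 0.06, "spin": 0, "grip": 0}, {"dx": -0.08, "dy": 0, "dz": 0.13, "spin": 0, "grip": 0}, {"dx": -0.12, "dy": 0, "dz": 0.2, "spin": 0, "grip": 0}, {"dx": -0.16, "dy": 0, "dz": 0.27, "spin": 0, "grip": 0}, {"dx": -0.2, "dy": 0, "dz": 0.33, "spin": 0, "grip": 0}, {"dx": -0.24, "dy": 0, "dz": 0.4, "spin": 0, "grip": 0}, {"dx": -0.24, "dy": 0, "dz": 0.4, "spin": 0, "grip": 0}, {"dx": -0.24, "dy": 0, "dz": 0.4, "spin": 0, "grip": 0}, {"dx": -0.24, "dy": 0, "dz": 0.4, "spin": 0, "grip": 0}, {"dx": -0.24, "dy": 0, "dz": 0.4, "spin": 0, "grip": 0}]' --squeeze 20

```text
time_s: 19.13
tcp_pos: [0.592, 0.008, 0.1237]
eef_rot: [-180.0, -0.1, 0.0]
contact_force: [4.7, -0.1, -2.2]
gripper_width: 0.0087
```

```bash
python3 f.py
```

```text
[0.592  0.008  0.1237] [ 5.57 -0.58 -1.71] [0.61 0.39 0.2 ] [-0.062 -2.223 -0.072]
```

>>> servo_tool --targets '[{"dx": -0.17, "dy": 0, "dz": 0.25, "spin": 0, "grip": 0}, {"dx": -0.41, "dy": 0, "dz": 0.56, "spin": 0, "grip": 0}, {"dx": -0.65, "dy": 0, "dz": 0.86, "spin": 0, "grip": 0}, {"dx": -0.91, "dy": 0, "dz": 1.14, "spin": 0, "grip": 0}, {"dx": -1.18, "dy": 0, "dz": 1.41, "spin": 0, "grip": 0}, {"dx": -1.47, "dy": 0, "dz": 1.67, "spin": 0, "grip": 0}, {"dx": -1.77, "dy": 0, "dz": 1.91, "spin": 0, "grip": 0}, {"dx": -2.08, "dy": 0, "dz": 2.14, "spin": 0, "grip": 0}, {"dx": -2.4, "dy": 0, "dz": 2.35, "spin": 0, "grip": 0}, {"dx": -2.4, "dy": 0, "dz": 2.35, "spin": 0, "grip": 0}]' --squeeze 20

```text
time_s: 20.22
tcp_pos: [0.5683, 0.0081, 0.1483]
eef_rot: [-180.0, -0.2, 0.0]
contact_force: [5.6, 0.0, 2.3]
gripper_width: 0.0085
```

```bash
python3 f.py
python3 - <<'E'
from h import *
print(r.get_state()['gripper_width'])
im=r.capture('side');cv2.imwrite('pics/s5.png',cv2.resize(im[165:305,280:420],None,fx=4.2,fy=4.2,interpolation=cv2.INTER_CUBIC))
E
```

```text
[0.5686 0.0081 0.148 ] [5.44 0.36 2.98] [0.48 0.67 0.66] [ 0.142 -2.187 -0.108]
0.008833419716568352
```

View pics/s5.png

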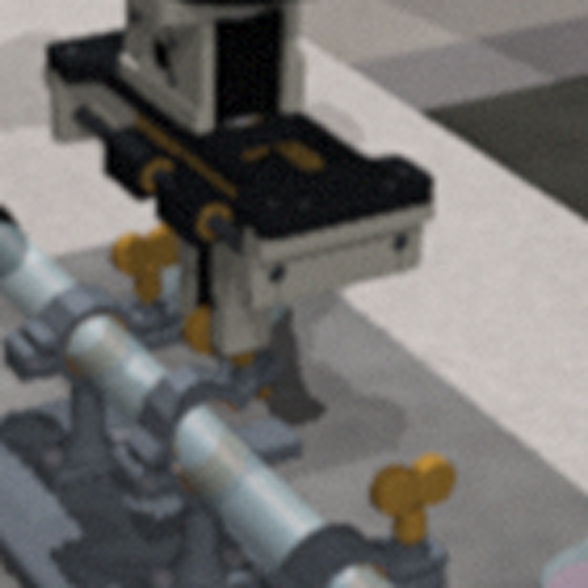

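>>> servo_tool --targets '[{"dx": -0.33, "dy": 0, "dz": 0.19, "spin": 0, "grip": 0}, {"dx": -0.68, "dy": 0, "dz": 0.37, "spin": 0, "grip": 0}, {"dx": -1.03, "dy": 0, "dz": 0.53, "spin": 0, "grip": 0}, {"dx": -1.38, "dy": 0, "dz": 0.67, "spin": 0, "grip": 0}, {"dx": -1.75, "dy": 0, "dz": 0.8, "spin": 0, "grip": 0}, {"dx": -2.12, "dy": 0, "dz": 0.9, "spin": 0, "grip": 0}, {"dx": -2.49, "dy": 0, "dz": 0.99, "spin": 0, "grip": 0}, {"dx": -2.87, "dy": 0, "dz": 1.06, "spin": 0, "grip": 0}, {"dx": -3.25, "dy": 0, "dz": 1.11, "spin": 0, "grip": 0}, {"dx": -3.25, "dy": 0, "dz": 1.11, "spin": 0, "grip": 0}]' --squeeze 20

```text
time_s: 21.35
tcp_pos: [0.5384, 0.0082, 0.1618]
eef_rot: [-180.0, -0.5, 0.1]
contact_force: [6.8, -0.4, 12.7]
gripper_width: 0.0092
```

>>> servo_tool --targets '[{"dx": 0, "dy": 0, "dz": 0, "spin": 0, "grip": 0}, {"dx": 0, "dy": 0, "dz": 0, "spin": 0, "grip": 0}, {"dx": 0, "dy": 0, "dz": 0, "spin": 0, "grip": 0}, {"dx": 0, "dy": 0, "dz": 0, "spin": 0, "grip": 0}, {"dx": 0, "dy": 0, "dz": 0, "spin": 0, "grip": 0}, {"dx": 0, "dy": 0, "dz": 0, "spin": 0, "grip": 0}, {"dx": 0, "dy": 0, "dz": 0, "spin": 0, "grip": 0}, {"dx": 0, "dy": 0, "dz": 0, "spin": 0, "grip": 0}, {"dx": 0, "dy": 0, "dz": 0, "spin": 0, "grip": 0}, {"dx": 0, "dy": 0, "dz": 0, "spin": 0, "grip": 0}]'

```text
time_s: 22.18
tcp_pos: [0.5386, 0.0082, 0.1616]
eef_rot: [-180.0, -0.5, 0.1]
contact_force: [5.7, -0.4, 13.6]
gripper_width: 0.0087
```

```bash
python3 f.py
python3 - <<'E'
from h import *
print(r.get_state()['gripper_width'])
im=r.capture('side');cv2.imwrite('pics/s6.png',cv2.resize(im[165:345,260:460],None,fx=3.9,fy=3.2,interpolation=cv2.INTER_CUBIC))
E
```

```text
[0.5385 0.0082 0.1616] [ 6.38 -0.76 13.72] [0.28 0.52 0.69] [-0.25  -2.533 -0.07 ]
0.008896395633171418
```

View pics/s6.png

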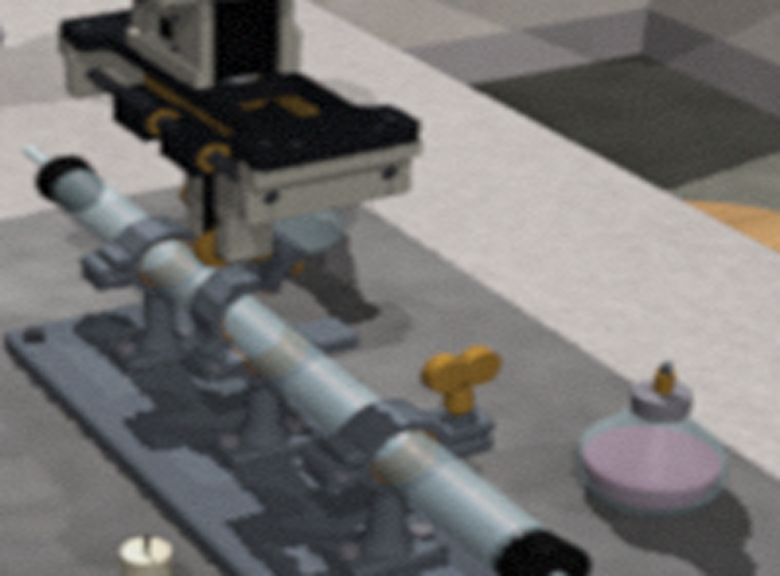

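>>> servo_tool --targets '[{"dx": -0.05, "dy": 0, "dz": 0.2, "spin": 0, "grip": 0}, {"dx": -0.1, "dy": 0, "dz": 0.3, "spin": 0, "grip": 0}, {"dx": -0.2, "dy": 0, "dz": 0.35, "spin": 0, "grip": 0}, {"dx": -0.3, "dy": 0, "dz": 0.4, "spin": 0, "grip": 0}, {"dx": -0.4, "dy": 0, "dz": 0.4, "spin": 0, "grip": 0}, {"dx": -0.5, "dy": 0, "dz": 0.4, "spin": 0, "grip": 0}, {"dx": -0.6, "dy": 0, "dz": 0.4, "spin": 0, "grip": 0}, {"dx": -0.6, "dy": 0, "dz": 0.4, "spin": 0, "grip": 0}, {"dx": -0.6, "dy": 0, "dz": 0.4, "spin": 0, "grip": 0}, {"dx": -0.6, "dy": 0, "dz": 0.4, "spin": 0, "grip": 0}]'

```text
time_s: 23.32
tcp_pos: [0.5307, 0.0081, 0.1639]
eef_rot: [-180.0, -0.3, 0.1]
contact_force: [5.0, 0.6, 6.6]
gripper_width: 0.0087
```

```bash
python3 f.py
python3 - <<'E'
from h import *
im=r.capture('side');big=cv2.resize(im[190:270,285:385],None,fx=7,fy=7,interpolation=cv2.INTER_CUBIC)
def P(lx,lz,t,y=.008):
    x,z=lx+.034,lz;return [.526+x*np.cos(t)-z*np.sin(t),y,.093+x*np.sin(t)+z*np.cos(t)]
for t,col in((.75,(0,0,255)),(.9,(0,255,0)),(1.05,(255,0,0))):
    # cap near edge (y -12mm): bolt lug end, foot, wing robot-side end; y of near face
    pts=[P(.033+.014,.012,t,-.004),P(.033,.012,t),P(.033,.038,t),P(.014,.038,t),]
    q=((proj('side',pts)-[285,190])*7).astype(int)
    for a,b in zip(q[:-1],q[1:]): cv2.line(big,tuple(map(int,a)),tuple(map(int,b)),col,1)
cv2.imwrite('pics/s7.png',big)
E
```

```text
[0.5307 0.0082 0.1639] [4.98 0.49 7.45] [0.66 0.4  0.21] [ 0.132 -2.171 -0.051]
```

View pics/s7.png

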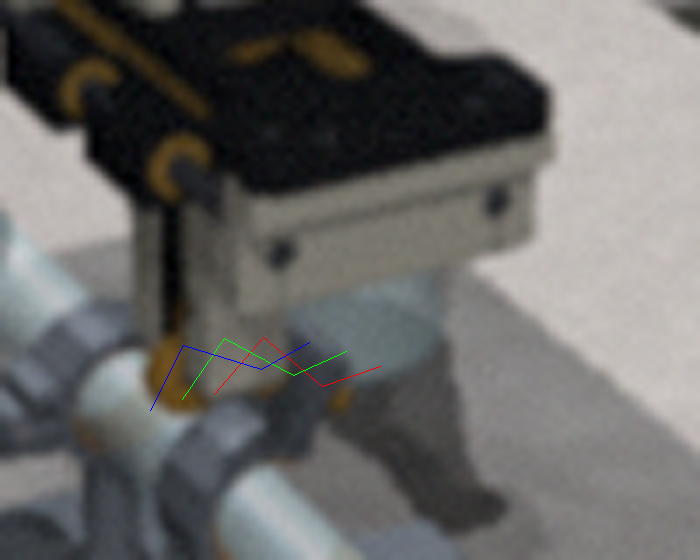

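Run:
```python
from h import *
r.capture('top')
for n in('burner','candle','flask'): print(n,[d['extent'] for d in r.cut_out(n,'top')[:1]])
s=r.get_state();print(s['time_s'],s['tcp_pos'],s['contact_force'],s['gripper_width'])
print(r.close_job())
```

```text
burner [[395.5, 164.5, 431.3, 192.0]]
candle [[396.2, 307.4, 437.7, 344.7]]
flask [[209.5, 159.5, 248.7, 200.7]]
23.8167 [0.53069201 0.00814589 0.16389968] [3.80064484 0.78243482 7.66444187] 0.009075996254061915
the job is handed in; nothing more can be done
None
```

I tapped all three wings from left to right with closed fingers. The middle bolt is the loose one, and the job was handed in at 23.8 s with its cap held open.

- **Taps:** The left and right wings stopped the fingers within about 1 mm, at roughly 6.9 N and 5.5 N, so those bolts are tight. The middle one gave about 5 mm at about 1.3 N, then met its stop and the force rose to 8 N.
- **Opening the cap:** I gripped the middle wing and swung the cap up along its hinge arc. At about 0.95 rad the fingertips were pressing down on the cap with about 14 N, so I raised the tool slightly and went a little further.
- **Last checks:** The cap stands at about 1.0 rad, and the fingertip position and the side picture agree on this. The grip is still closed on the wing (9 mm opening), with about 8 N of contact force.
- **Flask, burner and candle:** Nothing was knowingly touched. The flask and candle outlines match the start within about 3 px (about 6 mm).
- **One disagreement:** The burner's detected outline changed by up to 4 px (about 8 mm) at the left, and was 9 px shorter on the side towards the robot. I put this down to the arm or its shadow partly hiding it, but I did not confirm that.

The tight caps were never pulled on, and I did not measure them separately.

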